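# Start the exposure of a stamp plate

### The arm

A 6-joint arm with a two-finger parallel gripper is mounted at the origin on the work surface. World frame = base frame: x ahead of the robot, y to its left, z up, the work surface at z = 0. Lengths are in m, angles in degrees, forces in N, time in s.
With the tool pointing down it reaches from about 0.4 to 0.825 m from the base axis. Payload 7 kg.
Tool frame: the origin (TCP) lies on the centre line of the jaws, within the pads' length; the fingertips stand 19 mm ahead of it and the grasp point (between the pads) is the TCP; z points along the fingers, y is the line along which they close (so a half turn about z gives the same grasp; the last joint's range is limited). The gripper opens to 88 mm and grips with 3 to 60 N. Pads are 19 mm wide; open, the fingers measure 130 mm over their backs; the gripper's body (78 mm by 193 mm) begins 47 mm behind the grasp point.
Start: joints at [79.761, 20.546, 0.682, 0, -70.136, -16.507], TCP at [0.304, 0.603, 0.246] pointing down, gripper open.
Joint ranges: [-176.03, 176.03], [-82.01, 121.73], [-58.28, 71.71], [-173.87, 95.51], [-174.79, -0.11], [-173.66, 173.66]. Speed limits (degrees/s): [136.94, 136.94, 172.46, 180, 180, 180].

### API

Orientations are given as [roll, pitch, yaw] about the fixed x, y, z axes, in that order (R = Rz(yaw) Ry(pitch) Rx(roll)).
In Python, from plant import get_state, capture, close_job gives the robot as it stands.
- The arm moves only by the tool apply_moves, never from a script. Its argument "targets" is a list of rows, each a list of 7 numbers: the opening, from 0 (shut) to 1 (fully open), then the shift along the tool's x, y, z normalised to -1 to 1, where 1 is 1000 mm, then the turn, a rotation vector about the tool's x, y, z normalised to -1 to 1, where 1 is 90 degrees. In form: [[claw, tx, ty, tz, ax, ay, az], ...]. A call has 1 to 20 rows; each row shifts and turns the commanded pose from where the row before left it, along the tool's axes as they then stand; what a row does not reach is not made up. A row lasts 1/12 s, in which the tool goes at most 41.7 mm and 7.16 degrees, less where a joint would pass 70% of its speed; a pose out of reach is approached as far as the arm can. A call with a number of a shift or a turn outside -1 to 1 is refused whole. A call with a gripper value outside its range is refused whole. The fingers move at their own pace and stop on an object; "newtons" is the grip in N (left out, the last holds). Time passes only in rows, so rows that do not move let the fingers close. It gives the time, the measured TCP pose, the force, the opening and the grip force at its end, in the units of the state.
- get_state(): the state, without advancing time (a new reading comes with each control period).
- capture(name): name is "scene" or "top" or "wrist"; returns a dict with "frame" (420x560x3 uint8, red, green, blue), "range_z" (420x560 float32, m along the optical axis (not along the pixel's ray), 0 where there is no reading), "camera_matrix" (3x3 intrinsics, pixels), "T" (4x4, takes a point from camera to world coordinates). Camera axes: x right, y down, z forward; pixel columns grow to the right and rows downward; lengths in m; the calibration is good to about 2 mm. A picture is of the moment at which its call begins.
- close_job(): hands the job in; it is judged then, once.
The state is a dict: "time_s": time; "joints": joint angles; "qd": joint speeds; "joint_torque": joint torques, N m; "tcp_pos": TCP position; "eef_rot": TCP orientation; "contact_force": force on the tool from outside, world axes, zero at the start; "moment": the same for the moment, N m; "gripper_width": finger opening in m; "gripper_force": force on a finger pad.
Only numpy, scipy, OpenCV 4.12 (cv2) and the standard library are available. Lean on these libraries where they do the work, as an engineer would, in place of code of your own. Each camera call takes 0.05 s, during which the arm holds its last target. There are 200 camera calls.

### The job

A stamp plate lies ready on the bed of the exposure unit. Start its exposure, touching the unit lightly with the fingertips only: push the lid fully shut, then switch on the mains (the larger rocker) by pressing its raised half fully down, then the vacuum pump (the smaller rocker) likewise, then press the round start button fully in and let it spring back. Grasp and lift nothing, do not shove the unit about, and leave the timer knob and the things standing around the unit as they are.

Things in the scene. Friction and masses are not known exactly. Their poses are not given: they have to be found in the camera images.
- unit: exposure unit, grey bench machine, 4 kg, loose on four rubber feet: case 260 mm deep (x), 380 wide (y), deck 85 mm above the bench. Origin under its middle at bench level; -x is its front, y its left, z up. Lid on the left; aluminium control strip on the right at y=-135 mm: timer knob (x=96), mains rocker (x=34), vacuum rocker (x=-28), start button (x=-90 mm)
- lid (a joint): lid angle, rad: 0 = shut, grows as the front edge rises; 0.4 to 0.75 at the start. A stiff friction hinge holds it wherever it is left; 1 to 5 N at the front pushes it down. Its plate floats on springs: under the finger it gives up to 6 mm square to itself (5 to 15 N). The hinge line runs along the unit's y at unit x=115 mm, z=91 mm
- lid_front (a point): where to push: on the lid's upper face, mid-width (unit y=52 mm), 31 mm in from the front edge; 205 mm from the hinge line along the lid and 22 mm above it square to the lid. White plate 235 mm front to back, 255 wide, 22 thick, with a black lip 15 mm beyond the front edge. Shut, its upper face is 113 mm above the bench. Axes turn with the lid
- lid_hinge (a point): point on the lid's hinge line, mid-width of the lid, level with its underside
- mains (a joint): mains rocker angle, rad: 0 = off, 0.40 = on; no spring, a stiff pivot: it stays at whatever angle it is left, so press it right over; 2 to 3 N on the end of the raised half moves it
- mains_on (a point): on the larger black rocker, 30 mm (unit x) by 46 mm (unit y): point on its raised half (the -y half, by the unit's right edge), 7 mm from the end, 16 mm from the pivot line. Pivot: along unit x through its middle, 93 mm above the bench. Off: this half slopes up 0.40 rad from the pivot. Press it straight down until level (93 mm above the bench): on. It moves with the rocker
- vacuum (a joint): vacuum-pump rocker angle, rad: 0 = off, 0.40 = on; stiff pivot, stays where it is left; 2 to 4 N moves it
- vacuum_on (a point): on the smaller black rocker, 22 mm (unit x) by 38 mm (unit y), otherwise like the mains rocker: point on its raised (-y) half, 7 mm from the end, 12 mm from the pivot line (93 mm above the bench). Pressed down level: on
- start (a joint): travel of the start button, m: 0 = out, 0.006 = fully in. A spring pushes it back; fully in takes 5 N
- start_top (a point): centre of the top of the start button, moving with it: a round metal button 26 mm across in a round metal collar 42 mm across; when out its top is 107 mm above the bench, 10 mm above the collar. Pressed straight down it goes in 6 mm
- timer (a joint): angle of the timer knob, rad (clockwise from above); set to 1.4 to 1.6 at the start, to be left alone
- timer_grip (a point): point on the axis of the timer knob (36 mm across, its top 44 mm above the deck), 37 mm above the deck, at the back of the control strip; to be left alone
- handstamp: wooden-handled hand stamp standing upright, 34 mm across, 83 mm tall; origin under its middle. Leave alone
- inkbottle: closed ink bottle, white with black cap, 40 mm across, 85 mm tall; origin under its middle. Leave alone
- selfinker: self-inking stamp, 38 by 56 by 71 mm; origin under its middle. Leave alone
- sealstone: stone seal blank, 26 by 26 by 62 mm, standing; origin under its middle. Leave alone

How it is judged (in metres and radians):
On the way, in this order (a step that is already met when the one before it is completed fails the run):
1. the lid is pushed fully shut (value of joint lid below 0.035 rad), for 0.2 s.
2. the mains rocker is switched on (value of joint mains above 0.3 rad), for 0.1 s.
3. the vacuum rocker is switched on (value of joint vacuum above 0.3 rad), for 0.1 s.
4. the start button is pressed in (value of joint start above 0.0045 m), for 0.1 s.
At the end, for the whole second after the job is handed in: The lid is shut (within 0.035 rad), both rockers are on (past 0.3 of 0.4 rad), the start button is out again (within 1.5 mm), and the unit rests within 15 mm of where it stood (value of joint lid below 0.035 rad and value of joint each of mains, vacuum above 0.3 rad and value of joint start below 0.0015 m and distance of unit from where it was at the start of the episode below 0.015 m and linear speed of unit below 0.01 m/s); the robot touches nothing.
It fails at once if a step out of order: mains on with the lid not shut, vacuum on with the mains off or the lid not shut, or start pressed (3 mm) with the vacuum off ((value of joint mains above 0.2 rad and value of joint lid above 0.06 rad) or (value of joint vacuum above 0.2 rad and (value of joint mains below 0.2 rad or value of joint lid above 0.06 rad)) or (value of joint start above 0.003 m and value of joint vacuum below 0.2 rad)).
It fails at once if the unit is touched harder than 40 N, or with the arm or gripper body rather than the fingers (over 2 N) (contact force between the fingers and unit above 40 N or contact force between the arm and unit above 2 N).
It fails at once if the unit is shoved, lifted or carried (more than 15 mm), or its lid is lifted further open (past 0.85 rad) (distance of unit from where it was at the start of the episode above 0.015 m or value of joint lid above 0.85 rad).
It fails at once if the timer knob is turned (by about 0.2 rad or more) (value of joint timer below 1.2 rad or value of joint timer above 1.8 rad).
It fails at once if a thing standing around the unit is moved (more than 15 mm) or lifted (distance of any of handstamp, inkbottle, selfinker, sealstone from where it was at the start of the episode above 0.015 m).
It also fails if it takes over 48 s, if anything falls off the work surface, if the arm or the gripper's body presses on something with over 40 N, if the wrist force passes 120 N, or if a joint passes its speed limit or range.

## Working session

There is one attempt and no reset: what is moved stays moved. The work goes in short steps, Python scripts to look and compute and a tool call to move; the robot and the scene stay as the last step left them, time stands still between calls to the robot, and variables do not carry over. Pictures are saved under pics/ and viewed, at most 10 in all, crops included, and the job is handed in when it is done.

Besides the shell and the picture viewer there is one more tool, called in YAML: its name, and indented under it one key for each argument. apply_moves: Moves the arm, as the interface text tells. Scaled input: -1 to 1 covers 1000 mm each way for a shift and 90 degrees each way for a turn. Its arguments: {"type":"object","properties":{"targets":{"type":"array","items":{"type":"array","items":{"type":"number"}}},"newtons":{"type":"number"}},"required":["targets"]}

```bash
mkdir -p pics
cat > h.py <<'E'
import numpy as np,cv2
from plant import get_state,capture,close_job
def snap(n,f):
    c=capture(n); cv2.imwrite(f'pics/{f}.png',c['frame'][:,:,::-1]); np.savez(f'{f}.npz',**c); return c
def px(c,u,v,z=None):
    K=c['camera_matrix'];T=c['T'];r=np.linalg.inv(K)@[u,v,1]
    if z is None:
        d=c['range_z'][int(v),int(u)]; return (T@np.r_[r*d,1])[:3]
    w=T[:3,:3]@r; return T[:3,3]+w*(z-T[2,3])/w[2]
E
python3 - <<'E'
from h import *
print(get_state())
for n in('scene','top'):snap(n,n+'1')
E
```

```text
{'time_s': 0.0, 'joints': array([ 7.97604182e+01,  2.05907543e+01,  6.33180059e-01, -1.80050057e-02,
       -7.01357430e+01, -1.65056332e+01]), 'qd': array([ 0.06790807,  0.00411108,  0.00378406,  0.05687171, -0.02285994,
        0.05266418]), 'joint_torque': array([-1.87743390e-03, -5.82716596e+01,  2.93065274e+01,  6.99745461e+00,
        6.86368949e-03, -1.67727899e-04]), 'tcp_pos': array([0.30360657, 0.60235368, 0.24463249]), 'eef_rot': array([ 1.79905719e+02, -1.02862402e-02, -2.67513383e+01]), 'contact_force': array([-0.04362806,  0.19520522, -0.36244845]), 'moment': array([-0.05844144, -0.02856455,  0.0040589 ]), 'gripper_force': 0.0, 'gripper_width': 0.08762658106201947}
```

View pics/top1.png

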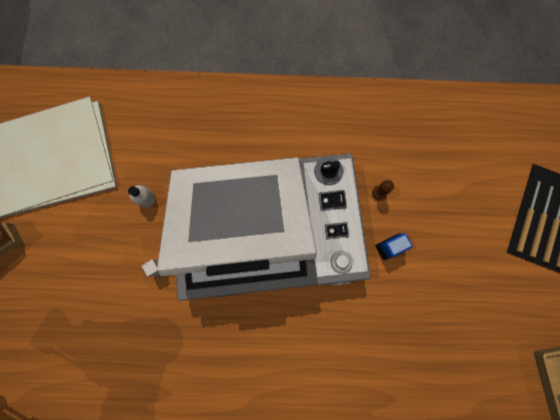

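View pics/scene1.png

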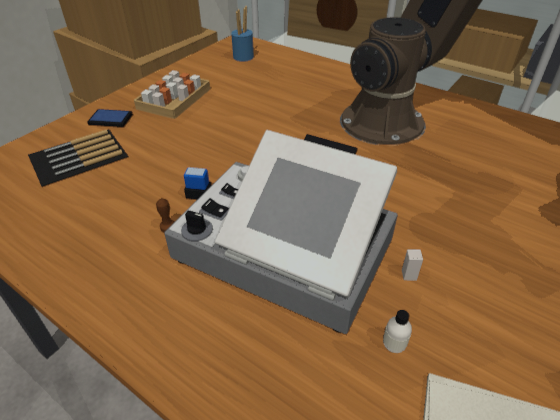

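```bash
python3 - <<'E'
import cv2
im=cv2.imread('pics/top1.png')
cv2.imwrite('pics/crop1.png',cv2.resize(im[145:295,300:420],None,fx=4,fy=4,interpolation=cv2.INTER_CUBIC))
E
python3 - <<'E'
import numpy as np
from h import px
c=np.load('top1.npz')
for n,u,v,z in [('start',342,261,.107),('vac',337,230,.093),('mains',333,200,.093),('knob',330,170,.1),('seal',150,268,.06),('ink',135,190,.085),('hs',388,186,.083),('si',400,244,.07)]:
    print(n,px(c,u,v,z).round(4),px(c,u,v).round(4))
for u,v in[(200,250),(280,245),(240,190),(200,195),(280,190),(240,250),(236,262),(165,262),(307,254)]: print(px(c,u,v).round(4))
print(c['T'][:3,3])
E
```

```text
start [ 0.5064 -0.0842  0.107 ] [ 0.5064 -0.0844  0.1057]
vac [ 0.5676 -0.0762  0.093 ] [ 0.5682 -0.077   0.0877]
mains [ 0.6279 -0.0678  0.093 ] [ 0.6278 -0.0677  0.0936]
knob [ 0.6881 -0.0603  0.1   ] [ 0.6832 -0.0581  0.1171]
seal [0.4824 0.2969 0.06  ] [0.4824 0.2957 0.0635]
ink [0.6371 0.333  0.085 ] [0.6371 0.333  0.0849]
hs [ 0.663  -0.1821  0.083 ] [ 0.6637 -0.1829  0.0802]
si [ 0.5458 -0.2082  0.07  ] [ 0.5457 -0.208   0.0706]
[0.5125 0.1654 0.2176]
[0.5242 0.0353 0.2242]
[0.629  0.1129 0.1529]
[0.6169 0.1857 0.1542]
[0.6303 0.0388 0.1582]
[0.5141 0.0997 0.2238]
[0.4945 0.1042 0.2317]
[0.4913 0.2179 0.2262]
[ 0.5105 -0.0081  0.2325]
[0.47615207 0.0335147  0.84116651]
```

View pics/crop1.png

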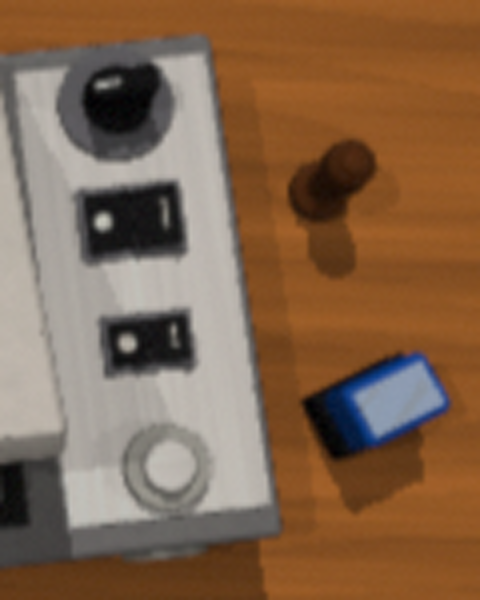

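Run:
```python
import numpy as np
from h import px
c=np.load('top1.npz')
P=[px(c,342.5,261.25,.107),px(c,337,230.5,.093),px(c,333,200.25,.093)]
a=px(c,352.5,154.5,.085);b=px(c,370,277.5,.085);d=a-b
print(a,b,np.degrees(np.arctan2(d[1],d[0])),np.linalg.norm(d))
d=P[2]-P[0];print(np.degrees(np.arctan2(d[1],d[0])),np.linalg.norm(d))
```

```text
[ 0.72723896 -0.10866127  0.085     ] [ 0.47681689 -0.14289974  0.085     ] 7.7853823575672685 0.25275183584416244
8.115010992588665 0.12354841586287654
```

apply_moves:
  targets:
    - [0,0,0,-0.01,0,0,0.0772]
    - [0,0,0,-0.01,0,0,0.0772]
    - [0,0,0,-0.01,0,0,0.0772]
    - [0,0,0,-0.01,0,0,0.0772]
    - [0,0,0,-0.01,0,0,0.0772]
    - [0,0,0,-0.01,0,0,0.0772]
    - [0,0,0,-0.01,0,0,0.0772]
    - [0,0,0,-0.01,0,0,0.0772]
  newtons: 20

```text
time_s: 0.77
tcp_pos: [0.3037, 0.6026, 0.3255]
eef_rot: [180.0, -0.0, -82.7]
contact_force: [0.5, 0.0, -0.4]
gripper_width: 0.0393
gripper_force: 0.0
```

apply_moves:
  targets:
    - [0,0.0347,-0.0106,0,0,0,0]
    - [0,0.0347,-0.0106,0,0,0,0]
    - [0,0.0347,-0.0106,0,0,0,0]
    - [0,0.0347,-0.0106,0,0,0,0]
    - [0,0.0347,-0.0106,0,0,0,0]
    - [0,0.0347,-0.0106,0,0,0,0]
    - [0,0.0347,-0.0106,0,0,0,0]
    - [0,0.0347,-0.0106,0,0,0,0]
    - [0,0.0347,-0.0106,0,0,0,0]
    - [0,0.0347,-0.0106,0,0,0,0]
    - [0,0.0347,-0.0106,0,0,0,0]
    - [0,0.0347,-0.0106,0,0,0,0]
    - [0,0.0347,-0.0106,0,0,0,0]
    - [0,0.0347,-0.0106,0,0,0,0]
    - [0,0.0347,-0.0106,0,0,0,-0.005]
    - [0,0,0,0,0,0,0]
    - [0,0,0,0,0,0,0]

```text
time_s: 2.18
tcp_pos: [0.5311, 0.1062, 0.325]
eef_rot: [179.9, -0.0, -82.1]
contact_force: [-0.9, 1.5, -0.1]
gripper_width: 0.0005
gripper_force: 0.0
```

Run:
```python
from h import *
snap('wrist','w1');snap('scene','scene2');print(get_state()['tcp_pos'])
```

```text
[0.53064675 0.10809435 0.32522344]
```

View pics/w1.png

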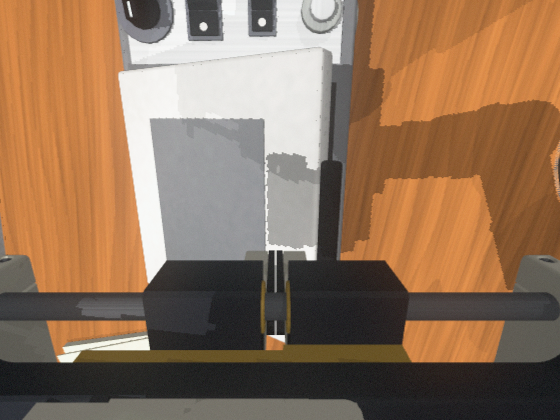

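apply_moves:
  targets:
    - [0,0,0,0.014,0,0,0]
    - [0,0,0,0.014,0,0,0]
    - [0,0,0,0.014,0,0,0]
    - [0,0,0,0.014,0,0,0]
    - [0,0,0,0.014,0,0,0]
    - [0,0,0,0.005,0,0,0]
    - [0,0,0,0.005,0,0,0]
    - [0,0,0.002,0.005,0,0,0]
    - [0,0,0.002,0.005,0,0,0]
    - [0,0,0.003,0.005,0,0,0]
    - [0,0,0.003,0.005,0,0,0]
    - [0,0,0.003,0.005,0,0,0]

```text
time_s: 3.28
tcp_pos: [0.5178, 0.1065, 0.2206]
eef_rot: [-179.9, 0.0, -81.9]
contact_force: [-0.1, 1.4, 2.5]
gripper_width: 0.0001
gripper_force: 1.1
```

apply_moves:
  targets:
    - [0,0,0.003,0.005,0,0,0]
    - [0,0,0.003,0.005,0,0,0]
    - [0,0,0.002,0.005,0,0,0]
    - [0,0,0.002,0.005,0,0,0]
    - [0,0,0.002,0.005,0,0,0]
    - [0,0,0.002,0.005,0,0,0]
    - [0,0,0.002,0.005,0,0,0]
    - [0,0,0.001,0.005,0,0,0]
    - [0,0,0.001,0.005,0,0,0]
    - [0,0,0.001,0.005,0,0,0]
    - [0,0,0.001,0.005,0,0,0]
    - [0,0,0,0.005,0,0,0]
    - [0,0,0,0.005,0,0,0]
    - [0,0,0,0.004,0,0,0]
    - [0,0,0,0.003,0,0,0]

```text
time_s: 4.53
tcp_pos: [0.498, 0.1034, 0.1479]
eef_rot: [180.0, -0.0, -81.9]
contact_force: [-1.4, -0.5, 2.5]
gripper_width: 0.0008
gripper_force: 1.0
```

apply_moves:
  targets:
    - [0,0,0,0.003,0,0,0]
    - [0,0,0,0.003,0,0,0]
    - [0,0,0,0.003,0,0,0]
    - [0,0,0,0.003,0,0,0]
    - [0,0,0,0.002,0,0,0]
    - [0,0,0,0.002,0,0,0]
    - [0,0,0,0.001,0,0,0]
    - [0,0,0,0,0,0,0]

```text
time_s: 5.2
tcp_pos: [0.4981, 0.1035, 0.1314]
eef_rot: [180.0, -0.0, -81.9]
contact_force: [-1.2, -0.4, 2.6]
gripper_width: 0.0008
gripper_force: 1.5
```

apply_moves:
  targets:
    - [0,0,0,0.001,0,0,0]
    - [0,0,0,0.001,0,0,0]
    - [0,0,0,0,0,0,0]

```text
time_s: 5.45
tcp_pos: [0.4981, 0.1035, 0.1298]
eef_rot: [-180.0, -0.0, -81.9]
contact_force: [-3.8, 0.3, 5.9]
gripper_width: 0.0006
gripper_force: 3.2
```

apply_moves:
  targets:
    - [0,0,0,0.001,0,0,0]
    - [0,0,0,0.001,0,0,0]
    - [0,0,0,0,0,0,0]
    - [0,0,0,0,0,0,0]

```text
time_s: 5.78
tcp_pos: [0.4981, 0.1034, 0.1282]
eef_rot: [-180.0, -0.0, -81.9]
contact_force: [-5.5, -0.6, 10.3]
gripper_width: 0.0006
gripper_force: 4.8
```

apply_moves:
  targets:
    - [0,0,0,0.001,0,0,0]
    - [0,0,0,0.001,0,0,0]
    - [0,0,0,0,0,0,0]
    - [0,0,0,0,0,0,0]
    - [0,0,0,0,0,0,0]

```text
time_s: 6.2
tcp_pos: [0.4982, 0.1034, 0.1266]
eef_rot: [-180.0, -0.0, -81.9]
contact_force: [-6.0, -0.5, 12.5]
gripper_width: 0.0002
gripper_force: 6.4
```

apply_moves:
  targets:
    - [0,0,0,-0.01,0,0,0]
    - [0,0,0,-0.02,0,0,0]
    - [0,0,0,-0.02,0,0,0]
    - [0,0,0,-0.02,0,0,0]
    - [0,0.03,-0.02,0,0,0,0]
    - [0,0.03,-0.02,0,0,0,0]
    - [0,0.03,-0.02,0,0,0,0]
    - [0,0.03,-0.02,0,0,0,0]
    - [0,0.03,-0.02,0,0,0,0]
    - [0,0.03,-0.02,0,0,0,0]
    - [0,0,0,0,0,0,0]
    - [0,0,0,0,0,0,0]

```text
time_s: 7.2
tcp_pos: [0.6432, -0.0595, 0.1946]
eef_rot: [179.9, -0.0, -82.0]
contact_force: [-0.8, 0.9, -0.5]
gripper_width: 0.0006
gripper_force: 0.0
```

Run:
```python
from h import *
c=snap('top','top2');snap('wrist','w2');s=snap('scene','scene3')
print(get_state()['tcp_pos'],get_state()['eef_rot'])
for u,v in[(180,200),(180,250),(220,190),(220,250),(260,190),(260,250)]: print(px(c,u,v).round(4))
cv2.imwrite('pics/crop2.png',cv2.resize(c['frame'][130:300,120:420,::-1],None,fx=2.6,fy=2.6,interpolation=cv2.INTER_CUBIC))
```

```text
[ 0.64205356 -0.05729358  0.19559423] [-1.79995661e+02  8.75222248e-03 -8.18637910e+01]
[0.5119 0.0852 0.6525]
[0.4859 0.0789 0.669 ]
[0.5228 0.0693 0.6295]
[0.4873 0.0632 0.6547]
[0.6387 0.0782 0.1152]
[0.5221 0.0734 0.1141]
```

View pics/crop2.png

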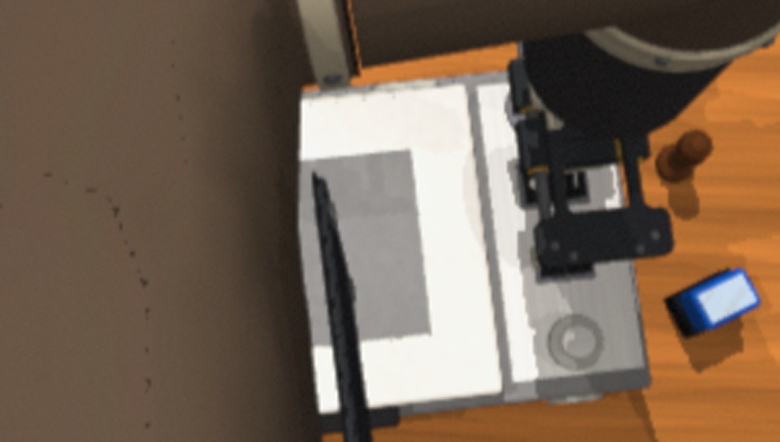

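View pics/w2.png

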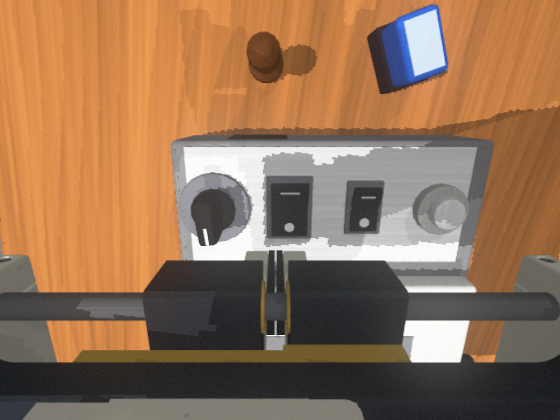

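Run:
```python
import numpy as np
from h import px
c=np.load('w2.npz')
for n,u,v,z in [('mains',289,208,.093),('vac',364,207,.093),('start',441,209,.107)]: print(n,px(c,u,v,z).round(4),px(c,u,v).round(4))
print(np.load('w2.npz')['T'].round(3))
```

```text
mains [ 0.6326 -0.0685  0.093 ] [ 0.6327 -0.0689  0.0944]
vac [ 0.5721 -0.0779  0.093 ] [ 0.5725 -0.0782  0.0944]
start [ 0.5177 -0.0882  0.107 ] [ 0.5176 -0.0881  0.1069]
[[-0.99  -0.133 -0.043  0.654]
 [-0.14   0.944  0.299 -0.139]
 [ 0.001  0.302 -0.953  0.334]
 [ 0.     0.     0.     1.   ]]
```

apply_moves:
  targets:
    - [0,0.0125,0.007,0,0,0,0]
    - [0,0.0125,0.007,0,0,0,0]
    - [0,0,0,0.015,0,0,0]
    - [0,0,0,0.015,0,0,0]
    - [0,0,0,0.015,0,0,0]
    - [0,0,0,0.015,0,0,0]
    - [0,0,0,0.004,0,0,0]
    - [0,0,0,0,0,0,0]
    - [0,0,0,0,0,0,0]

```text
time_s: 8.1
tcp_pos: [0.6321, -0.0847, 0.1324]
eef_rot: [-180.0, -0.0, -81.9]
contact_force: [0.7, 0.0, 0.3]
gripper_width: 0.0004
gripper_force: 0.0
```

apply_moves:
  targets:
    - [0,0,0,0.003,0,0,0]
    - [0,0,0,0.003,0,0,0]
    - [0,0,0,0.002,0,0,0]
    - [0,0,0,0.002,0,0,0]
    - [0,0,0,0.002,0,0,0]
    - [0,0,0,0.002,0,0,0]
    - [0,0,0,0.002,0,0,0]
    - [0,0,0,0,0,0,0]

```text
time_s: 8.77
tcp_pos: [0.6322, -0.0846, 0.1153]
eef_rot: [-180.0, -0.0, -81.9]
contact_force: [0.9, -0.7, 0.9]
gripper_width: 0.0008
gripper_force: 0.6
```

apply_moves:
  targets:
    - [0,0,0,0.001,0,0,0]
    - [0,0,0,0.001,0,0,0]
    - [0,0,0,0.001,0,0,0]
    - [0,0,0,0,0,0,0]

```text
time_s: 9.1
tcp_pos: [0.6321, -0.0844, 0.1124]
eef_rot: [-180.0, 0.0, -81.9]
contact_force: [0.5, 0.1, 0.9]
gripper_width: 0.0003
gripper_force: 0.4
```

apply_moves:
  targets:
    - [0,0,0,0.0005,0,0,0]
    - [0,0,0,0.0005,0,0,0]
    - [0,0,0,0,0,0,0]

```text
time_s: 9.35
tcp_pos: [0.6321, -0.0844, 0.1123]
eef_rot: [-180.0, -0.0, -81.9]
contact_force: [-2.9, 0.0, 7.1]
gripper_width: 0.0007
gripper_force: 3.2
```

apply_moves:
  targets:
    - [0,0,0,0,0,0,0]
    - [0,0,0,-0.015,0,0,0]
    - [0,0,0,-0.015,0,0,0]
    - [0,-0.001,0.0205,0,0,0,0]
    - [0,-0.001,0.0205,0,0,0,0]
    - [0,-0.001,0.0205,0,0,0,0]
    - [0,0,0,0,0,0,0]
    - [0,0,0,0.01,0,0,0]
    - [0,0,0,0,0,0,0]
    - [0,0,0,0,0,0,0]

```text
time_s: 10.18
tcp_pos: [0.5708, -0.0901, 0.1305]
eef_rot: [179.9, 0.0, -81.9]
contact_force: [-0.0, -0.6, -0.3]
gripper_width: 0.0006
gripper_force: 0.0
```

Run:
```python
from h import *
c=snap('wrist','w3');s=snap('scene','scene4')
a=c['frame'][:280,100:560];b=s['frame'][140:280,130:290]
im=np.hstack([a,cv2.resize(b,(320,280),interpolation=cv2.INTER_CUBIC)])
cv2.imwrite('pics/m3.png',im[:,:,::-1])
```

```text
(no output)
```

View pics/m3.png

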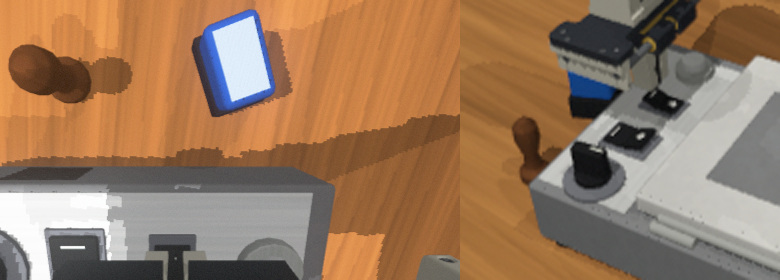

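apply_moves:
  targets:
    - [0,0,0,0.003,0,0,0]
    - [0,0,0,0.003,0,0,0]
    - [0,0,0,0.002,0,0,0]
    - [0,0,0,0.002,0,0,0]
    - [0,0,0,0.002,0,0,0]
    - [0,0,0,0.002,0,0,0]
    - [0,0,0,0.002,0,0,0]
    - [0,0,0,0.001,0,0,0]
    - [0,0,0,0.0005,0,0,0]
    - [0,0,0,0,0,0,0]

```text
time_s: 11.12
tcp_pos: [0.5709, -0.0902, 0.1141]
eef_rot: [-180.0, 0.0, -81.9]
contact_force: [0.8, -0.6, 1.5]
gripper_width: 0.0004
gripper_force: 0.8
```

apply_moves:
  targets:
    - [0,0,0,0.001,0,0,0]
    - [0,0,0,0.0005,0,0,0]
    - [0,0,0,0.0005,0,0,0]
    - [0,0,0,0.0005,0,0,0]
    - [0,0,0,0,0,0,0]

```text
time_s: 11.53
tcp_pos: [0.5709, -0.0902, 0.1122]
eef_rot: [-180.0, -0.0, -81.9]
contact_force: [-1.5, -1.4, 7.1]
gripper_width: 0.0002
gripper_force: 3.6
```

apply_moves:
  targets:
    - [0,0,0,0,0,0,0]
    - [0,0,0,-0.02,0,0,0]
    - [0,0,0,-0.015,0,0,0]
    - [0,-0.0045,0.0205,0,0,0,0]
    - [0,-0.0045,0.0205,0,0,0,0]
    - [0,-0.0045,0.0205,0,0,0,0]
    - [0,0,0,0,0,0,0]
    - [0,0,0,0.01,0,0,0]
    - [0,0,0,0,0,0,0]
    - [0,0,0,0,0,0,0]

```text
time_s: 12.37
tcp_pos: [0.5081, -0.0855, 0.1356]
eef_rot: [179.9, 0.0, -81.9]
contact_force: [0.2, -0.2, -0.7]
gripper_width: 0.0003
gripper_force: 0.0
```

Run:
```python
from h import *
c=snap('wrist','w4');s=snap('scene','scene5')
a=c['frame'][:280,100:560];b=s['frame'][140:280,130:290]
im=np.hstack([a,cv2.resize(b,(320,280),interpolation=cv2.INTER_CUBIC)])
cv2.imwrite('pics/m4.png',im[:,:,::-1])
```

```text
(no output)
```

View pics/m4.png

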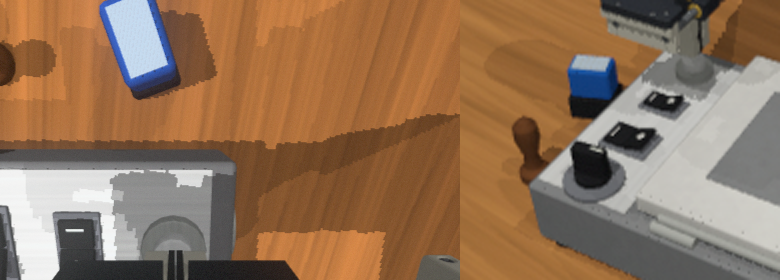

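apply_moves:
  targets:
    - [0,0,0,0.003,0,0,0]
    - [0,0,0,0.003,0,0,0]
    - [0,0,0,0.002,0,0,0]
    - [0,0,0,0.002,0,0,0]
    - [0,0,0,0.002,0,0,0]
    - [0,0,0,0.002,0,0,0]
    - [0,0,0,0.0005,0,0,0]
    - [0,0,0,0,0,0,0]

```text
time_s: 13.13
tcp_pos: [0.5079, -0.0856, 0.1221]
eef_rot: [180.0, -0.0, -81.9]
contact_force: [-1.2, 0.7, 4.3]
gripper_width: 0.0002
gripper_force: 1.9
```

apply_moves:
  targets:
    - [0,0,0,0.001,0,0,0]
    - [0,0,0,0.001,0,0,0]
    - [0,0,0,0.0005,0,0,0]
    - [0,0,0,0,0,0,0]
    - [0,0,0,0,0,0,0]

```text
time_s: 13.55
tcp_pos: [0.5079, -0.0856, 0.1202]
eef_rot: [-180.0, -0.0, -81.9]
contact_force: [-4.3, 1.6, 8.6]
gripper_width: 0.0001
gripper_force: 4.9
```

apply_moves:
  targets:
    - [0,0,0,0.0005,0,0,0]
    - [0,0,0,0,0,0,0]
    - [0,0,0,0,0,0,0]
    - [0,0,0,-0.01,0,0,0]
    - [0,0,0,-0.03,0,0,0]
    - [0,0,0,-0.03,0,0,0]
    - [0,0,0,-0.03,0,0,0]
    - [0,0,0,-0.03,0,0,0]
    - [0,0,0,-0.03,0,0,0]
    - [0,0,0,0,0,0,0]
    - [0,0,0,0,0,0,0]
    - [0,0,0,0,0,0,0]

```text
time_s: 14.55
tcp_pos: [0.5076, -0.0854, 0.2787]
eef_rot: [180.0, 0.0, -81.9]
contact_force: [-0.1, 1.2, -0.5]
gripper_width: 0.0006
gripper_force: 0.0
```

Run:
```python
from h import *
c=snap('wrist','w5');s=snap('scene','scene6')
cv2.imwrite('pics/m5.png',np.hstack([cv2.resize(c['frame'][:300],(400,300)),cv2.resize(s['frame'][140:290,130:330],(400,300),interpolation=cv2.INTER_CUBIC)])[:,:,::-1])
```

```text
(no output)
```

View pics/m5.png

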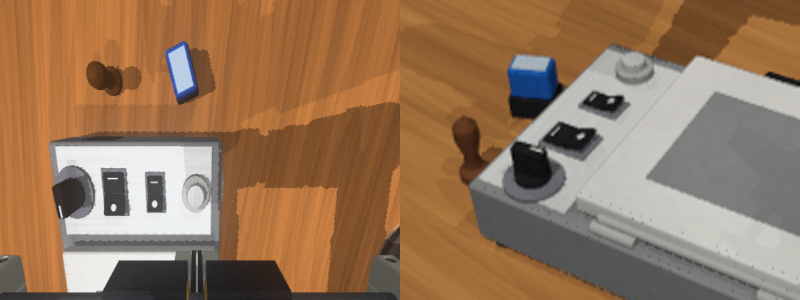

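The picture shows the lid shut at right. Both rockers, at about (575,137) and (605,100), have their inner halves raised, and the button at (635,65) is out. Nothing around the unit has moved.

```bash
python3 -c "from plant import *;print(close_job())"
```

```text
the job is handed in; nothing more can be done
None
```

I shut the lid, switched on the mains and then the vacuum, and pressed the start button, which sprang back out; the last camera views agree, and I handed the job in at about 15 s (no verdict was returned).

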